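# Clamp the masala dabba shut

## Robot

A 6-joint arm with a two-finger parallel gripper is mounted at the origin on the work surface. World frame = base frame: x ahead of the robot, y to its left, z up, the work surface at z = 0. Lengths are in mm, angles in rad, forces in N, time in s.
With the tool pointing down it reaches from about 250 to 725 mm from the base axis. Payload 4 kg.
Tool frame: the origin (TCP) lies at the very end of the fingers, on their centre line; the grasp point (between the pads) lies 19 mm behind it (ctrl.tcp_to_grasp is the distance from the TCP to the grasp point, in mm); z points along the fingers, y is the direction in which the jaws open and shut (so a half turn about z gives the same grasp; the last joint's range is limited). The gripper opens to 85 mm and grips with 20 to 120 N. Pads are 22 mm wide; open, the fingers measure 114 mm over their backs; the gripper's body (76 mm by 85 mm) begins 54 mm behind the grasp point. The pads swing forward as they close: fully open they stand 13 mm farther back than shut.
Start: joints at [1.173, 0.241, 0.005, 1.335, 0, 1.571], TCP at [193.694, 460.958, 231.306] pointing down, gripper open.
Joint ranges: [-2.72, 2.72], [-1.05, 1.87], [-1.09, 1.28], [-1.99, 2.15], [-1.42, 1.44], [-3.14, 3.14]. Speed limits (rad/s): [2.79, 2.79, 3.14, 3.14, 3.14, 3.14].

## Interface

Orientations are given as [roll, pitch, yaw] about the fixed x, y, z axes, in that order (R = Rz(yaw) Ry(pitch) Rx(roll)).
In Python, from workcell import ctrl gives the robot as it stands.
- The arm moves only by the tool send_rows, never from a script. Its argument "targets" is a list that holds one entry, the list of rows, each a list of 6 numbers: the shift along the world's x, y, z in mm, then the turn, a rotation vector about the world's x, y, z in degrees. In form: [[[tx, ty, tz, rx, ry, rz], ...]]. A call has 1 to 20 rows; each row shifts and turns the commanded pose from where the row before left it; what a row does not reach is not made up. A row lasts 1/12 s, in which the tool goes at most 41.7 mm and 7.16 degrees, less where a joint would pass 70% of its speed; a pose out of reach is approached as far as the arm can. A call with a gripper value outside its range is refused whole. "hand" is the closure, from -1 (fully open) to 1 (shut), set as the call begins (left out, the last holds). The fingers move at their own pace and stop on an object; "force" is the grip in N (left out, the last holds). Time passes only in rows, so rows that do not move let the fingers close. It gives the time, the measured TCP pose, the force and the opening at its end, in the units of the state.
- ctrl.get_state(): the state, without advancing time (a new reading comes with each control period).
- ctrl.grab_frame(name): name is "side" or "top"; returns (picture, depth): 384x512x3 uint8, red, green, blue; 384x512 float32, mm along the optical axis (not along the pixel's ray), 0 where there is no reading.
- ctrl.camera_params(name): a dict with "camera_matrix" (3x3 intrinsics, pixels), "k1" (the pictures are not rectified: a ray, as slopes to the right and down, at radius r is drawn at 1 + k1 r^2 times it, then the intrinsics apply), "view" (4x4, takes a point from world to camera coordinates). Camera axes: x right, y down, z forward; pixel columns grow to the right and rows downward; lengths in mm; the calibration is good to about 2 mm. A picture is of the moment at which its call begins. camera_params takes no time and is no camera call.
- ctrl.job_done(): hands the job in, once; it reports no verdict.
The state is a dict: "clock": time; "joints": joint angles; "qvel": joint speeds; "tau": joint torques, N m; "tcp_pos": TCP position; "orientation": TCP orientation; "wrist_force": force on the tool from outside, world axes, zero at the start; "torque": the same for the moment, N m; "finger_gap": finger opening in mm.
Only numpy, scipy, OpenCV 4.12 (cv2) and the standard library are available. Lean on these libraries where they do the work, as an engineer would, in place of code of your own. Each camera call takes 0.05 s, during which the arm holds its last target.

## Task

Close the masala dabba properly: swing its steel lid fully down, swing the wire bail by its yellow tab over the lip of the lid's catch so that the crossbar hangs behind the lip, and only then press the red lever down past centre until it snaps shut and hangs straight down along the box front, holding the lid clamped by itself. Leave the carousel, its jars and everything else on the counter where it is.

Things in the scene. Friction and masses are not known exactly. Their poses are not given: they have to be found in the camera images.
- dabba: Rectangular open-topped steel masala box, 170 mm (x) by 180 mm (y) by 125 mm high, standing fast on the counter. Origin at the centre of its underside, z up. Its front wall (the latch side) is the face at local x = -85 mm, so local -x is 'outward'; the lid hinge runs along the top of the opposite wall.
- lid (a joint): Angle of the steel lid (170 x 180 x 8 mm, 0.25 kg) about its hinge along the rear top edge: 0 shut flat on the box, growing as the front edge rises; starts 0.45 to 0.85 rad open. Stiff hinge: the lid stays where it is left and needs 1 to 5 N at the front edge to move. Open, its top side faces up and away from the latch side.
- lid_front (a point): Point on the lid's top face, 30 mm behind its front edge, mid-width (140 mm from the hinge line). Axes turn with the lid: z is the normal of the lid's top face, -x points along the lid to the front edge.
- lid_hinge (a point): Middle of the lid's hinge line, 125 mm above the counter; it lies at the dabba's local x = +85 mm. Its y axis is the hinge line.
- keeper (a point): Catch on the lid's front edge: centre of the floor of an upward-open groove 40 mm long (y), 17 mm wide (x). Outward (-x) a 5 mm thick lip rises 9 mm above the floor; inward (+x) a 20 mm long back stop rises 14 mm and keeps the crossbar from going farther in. Lid shut: floor 129 mm above the counter, 8.5 mm outside the front wall, axes as the dabba's.
- lever (a joint): Angle of the latch's red lever: 0 raised to its stop, sticking out from the box front 36 degrees above level, where it starts; grows as its tip is pressed outward-down; 2.19 hard down, hanging straight along the front. A light spring and friction (1 N at the tip) hold it up. With the bail hooked it resists up to about 6 N at the tip; dead centre is about 1.5; beyond 1.6 it snaps down by itself.
- lever_pivot (a point): Lever's pivot axis, mid-width: 20 mm outside the front wall, 95 mm above the counter. The axis runs along the dabba's y.
- lever_tip (a point): Outer end of the red lever, mid-thickness, 66 mm from the pivot; the lever is a plate 36 mm wide and 6 mm thick, pressed on its upper face. Near the end of its travel the keeper and the bail stand above and inward of it: press near the tip, keeping the hand's body outward of the keeper, and let it snap.
- bail (a joint): Angle of the wire bail about its pin on the lever (pin 22 mm from the lever's pivot, 0.55 rad ahead of the lever as it is pressed). 0 = lying back over the lever, leaning outward 0.50 rad from upright when the lever is up; grows as it swings inward; about 1.2 to 1.3 when hooked with the lever up. Starts at 0; swings easily, a little damped, and falls by its weight (0.035 kg) to either side.
- bail_spring (a joint): How far the bail's spring is stretched along the bail, m: 0 slack, about 0.005 at dead centre, about 0.002 when clamped. Stiffness 12 N per mm.
- bail_bar (a point): Centre of the bail's steel crossbar, 8 mm thick and 64 mm long (along y), 54 mm from the bail's pin. At the bar's ends the two side wires of the bail run to the pin, they pass either side of the keeper.
- bail_tab (a point): Middle of the yellow thumb tab that continues the bail beyond the crossbar: 26 mm wide (along y), 6 mm thick and reaching from 2 to 32 mm beyond the bar's centre; this point is 20 mm beyond it. Can be pinched across its 26 mm width from above or pushed from its outer side.
- carousel_base: White round foot, 170 mm across and 14 mm high, of the spice carousel (224 mm across, 214 mm high, six glass jars with red lids). Origin at the centre of its underside. Leave it alone.
- spatula: Wooden spatula lying on the counter, 280 mm long along x, handle to -x; origin under its middle. Leave it alone.
- bowl: White ceramic bowl, 130 mm across and 60 mm high; origin at the centre of its underside. Leave it alone.
- tumbler: Steel tumbler, 70 mm across and 100 mm high; origin at the centre of its underside. Leave it alone.
- spare_jar: Glass jar with red lid, 64 mm across and 130 mm high; origin at the centre of its underside. Leave it alone.
- katori: Small steel cup, 76 mm across and 40 mm high; origin at the centre of its underside. Leave it alone.
- carousel_jar (a point): Top of one jar's red lid on the carousel's turntable, 78 mm from its axis and 150 mm above the counter; the turntable turns easily and must be left as it is.

How it is judged:
By the outcome, as a careful person would: the job done as asked, in the order asked, and still so for the second after the job is handed in, with the robot touching nothing.
It also fails if it takes over 53 s, if anything falls off the work surface, if the arm or the gripper's body presses on something with over 40 N, if the wrist force passes 120 N, or if a joint passes its speed limit or range.

## Working session

There is one attempt and no reset: what is moved stays moved. The work goes in short steps, Python scripts to look and compute and a tool call to move; the robot and the scene stay as the last step left them, time stands still between calls to the robot, and variables do not carry over. Pictures are saved under pics/ and viewed, and the job is handed in when it is done.

Besides the shell and the picture viewer there is one more tool, called after ">>>" as a command line: name --argument value ..., lists and objects as JSON in quotes. send_rows: Moves the arm, as the interface text tells. Its arguments: {"type":"object","properties":{"targets":{"type":"array"},"hand":{"type":"number"},"force":{"type":"number"}},"required":["targets"]}

```bash
ls; mkdir -p pics; python3 - <<'E'
from workcell import ctrl
import cv2,numpy as np
for n in ("side","top"):
    p,d=ctrl.grab_frame(n)
    np.savez(f"pics/{n}0.npz",p=p,d=d)
    cv2.imwrite(f"pics/{n}0.png",cv2.cvtColor(p,cv2.COLOR_RGB2BGR))
    print(n,ctrl.camera_params(n))
print(ctrl.get_state())
E
```

```text
pics
side {'camera_matrix': array([[465.89261549,   0.        , 248.45044289],
       [  0.        , 465.89261549, 189.66481642],
       [  0.        ,   0.        ,   1.        ]]), 'k1': -0.19101318404233997, 'view': array([[ 6.95780026e-01, -7.18238914e-01,  4.79768477e-03,
        -4.17496563e+02],
       [-4.77163533e-01, -4.67214882e-01, -7.44328703e-01,
         3.44937332e+02],
       [ 5.36847389e-01,  5.15599764e-01, -6.67796200e-01,
         1.19011364e+03],
       [ 0.00000000e+00,  0.00000000e+00,  0.00000000e+00,
         1.00000000e+00]])}
top {'camera_matrix': array([[497.7185925 ,   0.        , 248.0255356 ],
       [  0.        , 497.7185925 , 191.86911556],
       [  0.        ,   0.        ,   1.        ]]), 'k1': -0.05713745024096701, 'view': array([[ 2.94146819e-02, -9.99528482e-01,  8.80852721e-03,
        -9.26157336e+01],
       [-9.96911724e-01, -2.99773304e-02, -7.25835634e-02,
         5.57882613e+02],
       [ 7.28133950e-02, -6.64630162e-03, -9.97323436e-01,
         1.57075569e+03],
       [ 0.00000000e+00,  0.00000000e+00,  0.00000000e+00,
         1.00000000e+00]])}
{'clock': 0.1, 'joints': array([ 1.17295440e+00,  2.41349534e-01,  3.83448066e-03,  1.33519699e+00,
       -2.12996052e-05,  1.57082277e+00]), 'qvel': array([-4.57606481e-04,  2.34804098e-04,  2.19444569e-03, -1.73157048e-04,
       -7.47568288e-05, -1.63617034e-03]), 'tau': array([ 3.29331197e-04, -3.73137152e+01,  2.53010684e+01,  1.08595143e-02,
        6.23206745e-06, -7.28358600e-06]), 'tcp_pos': array([193.49742231, 460.41553297, 230.48670015]), 'orientation': array([-3.13967693e+00,  2.13502300e-05,  2.74372432e+00]), 'wrist_force': array([ 0.14675137, -0.71745273, -0.18984387]), 'torque': array([-0.01617502, -0.00773724,  0.04357759]), 'finger_gap': 85.3799070095681}
```

View pics/side0.png

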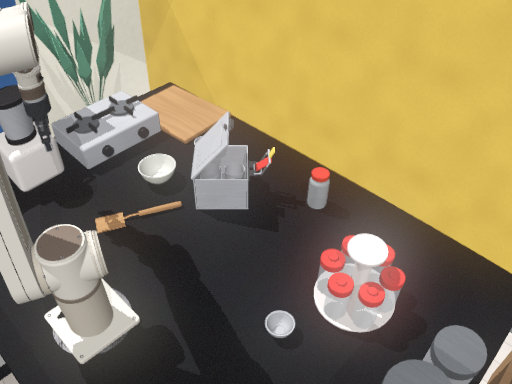

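View pics/top0.png

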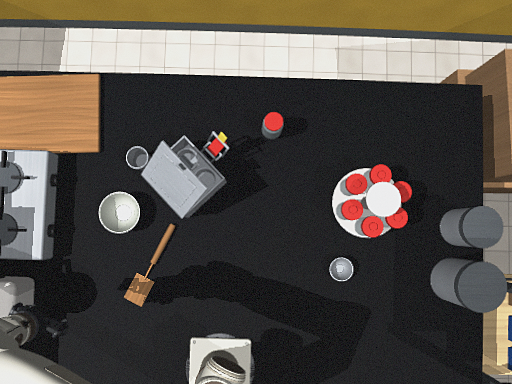

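```bash
cat > h.py <<'E'
import numpy as np,cv2
from workcell import ctrl
def cloud(n,d):
    c=ctrl.camera_params(n);K=c["camera_matrix"];k=c["k1"];V=c["view"]
    v,u=np.mgrid[0:d.shape[0],0:d.shape[1]]
    uv=np.stack([u,v],-1).reshape(-1,1,2).astype(np.float64)
    s=cv2.undistortPointsIter(uv,K,np.array([k,0,0,0.]),None,None,(3,40,1e-9)).reshape(d.shape+(2,))
    P=np.dstack([s*d[...,None],d])
    W=(P-V[:3,3])@V[:3,:3]
    W[d<=0]=np.nan
    return W
def proj(n,X):
    c=ctrl.camera_params(n);K=c["camera_matrix"];k=c["k1"];V=c["view"]
    X=np.atleast_2d(X);r,_=cv2.Rodrigues(V[:3,:3])
    return cv2.projectPoints(X.astype(float),r,V[:3,3],K,np.array([k,0,0,0.]))[0].reshape(-1,2)
E
python3 - <<'E'
from h import *
for n,(x0,x1,y0,y1) in (("side",(170,340,90,220)),("top",(120,300,100,230))):
    z=np.load(f"pics/{n}0.npz");p,d=z["p"],z["d"];W=cloud(n,d)
    cv2.imwrite(f"pics/{n}0c.png",cv2.resize(cv2.cvtColor(p[y0:y1,x0:x1],cv2.COLOR_RGB2BGR),None,fx=4.4,fy=4.4,interpolation=cv2.INTER_CUBIC))
    hsv=cv2.cvtColor(p,cv2.COLOR_RGB2HSV).astype(int)
    sub=np.zeros(d.shape,bool);sub[y0:y1,x0:x1]=1
    red=sub&((hsv[...,0]<8)|(hsv[...,0]>172))&(hsv[...,1]>150)&(hsv[...,2]>80)
    yel=sub&(hsv[...,0]>20)&(hsv[...,0]<35)&(hsv[...,1]>130)&(W[...,2]>50)&(hsv[...,2]>120)
    for nm,m in(("red",red),("yel",yel)):
        nl,l,st,ce=cv2.connectedComponentsWithStats(m.astype(np.uint8))
        for i in range(1,nl):
            if st[i][4]>4:
                q=W[l==i];print(n,nm,ce[i].round(1),st[i][4],np.nanmedian(q,0).round(1),np.nanmin(q,0).round(0),np.nanmax(q,0).round(0))
    # steel points
    m=sub&(W[...,2]>100)&(W[...,2]<145)&(hsv[...,1]<40)
    print(m.sum(), np.nanmean(W[m],0))
E
```

```text
side red [261.5 163.7] 92 [687.2  27.3 117.5] [665.   4.  -0.] [838. 140. 133.]
side red [271. 160.] 5 [702.6   0.8 136.9] [698.  -4. 136.] [711.   9. 139.]
side red [320.  173.8] 230 [ 766.8 -146.5  130.7] [ 740. -172.   -5.] [941. -26. 137.]
side yel [271.8 152.2] 31 [707.   4. 166.] [701.  -7. 150.] [720.  19. 178.]
929 [598.78543417  73.89616223 117.4605642 ]
top red [273.4 120.6] 283 [ 771.2 -144.8  128.4] [ 743. -184.   -9.] [ 829. -120.  138.]
top red [215.1 146.9] 166 [687.3  28.7 112. ] [663.   4.  -6.] [735.  59. 129.]
top yel [222.1 136.6] 56 [710.2   6.1 162.6] [699.  -6. 143.] [722.  19. 176.]
718 [597.5702882  112.34317037 124.88570601]
```

```bash
python3 - <<'E'
from h import *
for n,pts in (("top",[(183,175),(216,145),(222,136),(170,185),(272,125)]),):
    z=np.load(f"pics/{n}0.npz");W=cloud(n,z["d"])
    for u,v in pts: print(u,v,W[v,u].round(0))
E
```

```text
183 175 [586. 107. 232.]
216 145 [693.  26. 116.]
222 136 [713.   6. 161.]
170 185 [562. 150. 180.]
272 125 [ 756. -141.  131.]
```

View pics/side0c.png

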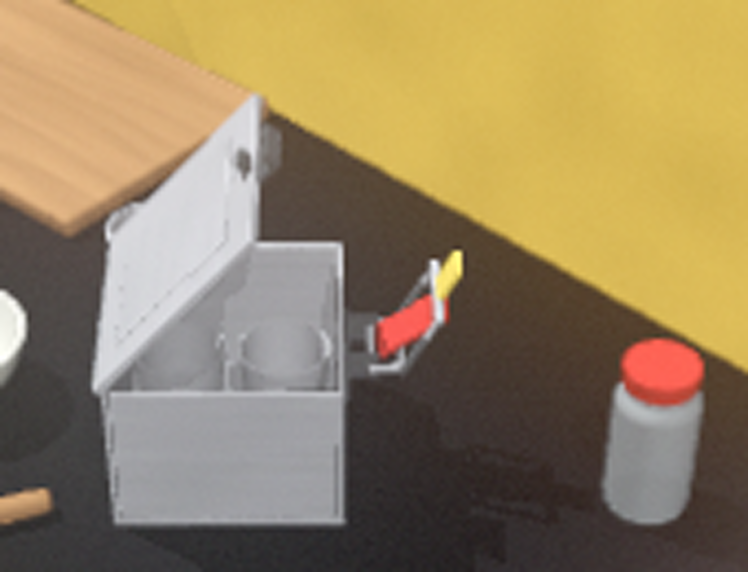

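View pics/top0c.png

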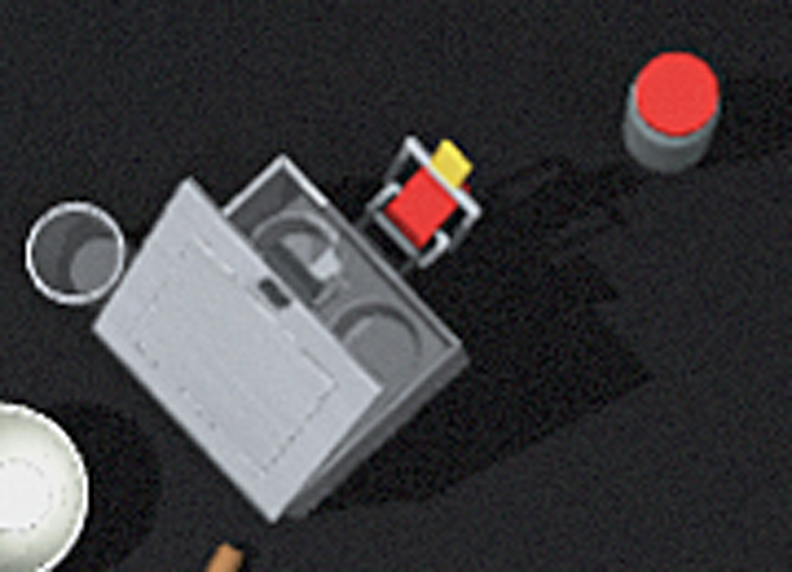

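```bash
cat >> h.py <<'E'
def ray(n,u,v,z):
    c=ctrl.camera_params(n);K=c["camera_matrix"];k=c["k1"];V=c["view"]
    s=cv2.undistortPointsIter(np.array([[[u,v]]],float),K,np.array([k,0,0,0.]),None,None,(3,40,1e-9)).ravel()
    dr=V[:3,:3].T@np.array([s[0],s[1],1]);o=-V[:3,:3].T@V[:3,3]
    return o+dr*(z-o[2])/dr[2]
E
python3 - <<'E'
from h import *
f=lambda U,V,o:((U+.5)/4.4-.5+o[0],(V+.5)/4.4-.5+o[1])
T=(120,100);S=(170,90)
A=ray("top",*f(283,155,T),125);B=ray("top",*f(468,350,T),125)
C=ray("side",*f(344,393,S),125);D=ray("side",*f(344,243,S),125);E=ray("side",*f(110,392,S),125)
G=ray("side",*f(344,523,S),0);H=ray("side",*f(115,523,S),0)
for nm,x in zip("ABCDEGH",(A,B,C,D,E,G,H)):print(nm,x.round(1))
n=lambda a:(np.linalg.norm(a).round(1),np.degrees(np.arctan2(a[1],a[0])).round(2))
print(n(A-B),n(D-C),n(E-C),n(H-G))
# lid plane fit from top depth
for nm in("top","side"):
    z=np.load(f"pics/{nm}0.npz");W=cloud(nm,z["d"])
    if nm=="top": poly=np.array([[163,148],[199,187],[182,212],[148,173]])
    else: poly=np.array([[0,0]])
    m=np.zeros(z["d"].shape,np.uint8);cv2.fillPoly(m,[poly],1)
    if nm=="top":
        q=W[m>0];c=np.nanmean(q,0);q=q[~np.isnan(q).any(1)]
        for _ in range(4):
            u,s,vt=np.linalg.svd(q-q.mean(0),full_matrices=False);nn=vt[2]*np.sign(vt[2][2]);r=(q-q.mean(0))@nn;q=q[abs(r)<4]
        print(q.mean(0),nn,np.arccos(nn[2]),np.degrees(np.arctan2(nn[1],nn[0])),r.std(),len(q))
E
```

```text
A [719.2 122.9 125. ]
B [588.9  -8.2 125. ]
C [5.966e+02 3.000e-01 1.250e+02]
D [722.5 122.6 125. ]
E [483.1 117.7 125. ]
G [596.   -0.9   0. ]
H [477.7 119.7   0. ]
(np.float64(184.9), np.float64(45.17)) (np.float64(175.6), np.float64(44.15)) (np.float64(163.3), np.float64(133.99)) (np.float64(169.0), np.float64(134.45))
[574.47993367 139.45417855 198.46866633] [-0.52897096  0.53247921  0.66079922] 0.8489132406240605 134.81062967825713 1.7590872169614908 1483
```

>>> send_rows --targets '[[[24.4,-20.4,4,0,0,-1.4],[24.4,-20.4,4,0,0,-1.4],[24.4,-20.4,4,0,0,-1.4],[24.4,-20.4,4,0,0,-1.4],[24.4,-20.4,4,0,0,-1.4],[24.4,-20.4,4,0,0,-1.4],[24.4,-20.4,4,0,0,-1.4],[24.4,-20.4,4,0,0,-1.4],[24.4,-20.4,4,0,0,-1.4],[24.4,-20.4,4,0,0,-1.4],[24.4,-20.4,4,0,0,-1.4],[24.4,-20.4,4,0,0,-1.4],[24.4,-20.4,4,0,0,-1.4],[24.4,-20.4,4,0,0,-1.4],[24.4,-20.4,4,0,0,-1.4],[24.4,-20.4,4,0,0,-1.4],[0,0,0,0,0,0],[0,0,0,0,0,0]]]' --hand 1 --force 30

```text
clock: 1.6
tcp_pos: [584.9, 133.1, 294.0]
orientation: [-3.14, -0.001, 2.35]
wrist_force: [-0.6, 0.8, -0.5]
finger_gap: -0.3
```

>>> send_rows --targets '[[[-0.5,0.2,-17,0,0,0],[-0.5,0.2,-17,0,0,0],[-0.5,0.2,-17,0,0,0],[-0.5,0.2,-17,0,0,0],[3.9,-4,-6,0,0,0],[3.9,-4,-6,0,0,0],[3.9,-4,-6,0,0,0],[3.9,-4,-6,0,0,0],[2.6,-2.6,-6.5,0,0,0],[2.6,-2.6,-6.5,0,0,0],[2.6,-2.6,-6.5,0,0,0],[2.6,-2.6,-6.5,0,0,0],[2.6,-2.6,-6.5,0,0,0],[0,0,0,0,0,0]]]'

```text
clock: 2.77
tcp_pos: [610.4, 105.6, 168.8]
orientation: [-3.139, -0.001, 2.352]
wrist_force: [-1.1, 0.2, -0.5]
finger_gap: 0.1
```

>>> send_rows --targets '[[[1.1,-1.1,-7,0,0,0],[1.1,-1.1,-7,0,0,0],[1.1,-1.1,-7,0,0,0],[1.1,-1.1,-7,0,0,0],[1.1,-1.1,-4,0,0,0],[0,0,-2,0,0,0],[0,0,0,0,0,0],[0,0,0,0,0,0]]]'

```text
clock: 3.43
tcp_pos: [615.8, 100.9, 136.4]
orientation: [-3.141, -0.001, 2.353]
wrist_force: [-0.7, 0.7, 0.2]
finger_gap: -0.2
```

```bash
cat >> h.py <<'E'
def look(tag):
    out=[]
    for n,(x0,x1,y0,y1) in (("side",(170,340,90,220)),("top",(120,300,100,230))):
        p,d=ctrl.grab_frame(n);np.savez(f"pics/{n}{tag}.npz",p=p,d=d)
        im=cv2.cvtColor(p[y0:y1,x0:x1],cv2.COLOR_RGB2BGR)
        out.append(cv2.resize(im,(560 if n=="side" else 560, int(560*im.shape[0]/im.shape[1])),interpolation=cv2.INTER_CUBIC)[:,:])
    a=cv2.resize(out[0],(400,306));b=cv2.resize(out[1],(400,289))
    c=np.zeros((306,800,3),np.uint8);c[:306,:400]=a;c[:289,400:]=b
    # side view larger
    cv2.imwrite(f"pics/l{tag}.png",np.vstack([c[:, :],]))
    cv2.imwrite(f"pics/s{tag}.png",out[0]);cv2.imwrite(f"pics/t{tag}.png",out[1])
E
python3 -c "
from h import *
look('1')"
```

```text
(no output)
```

View pics/l1.png

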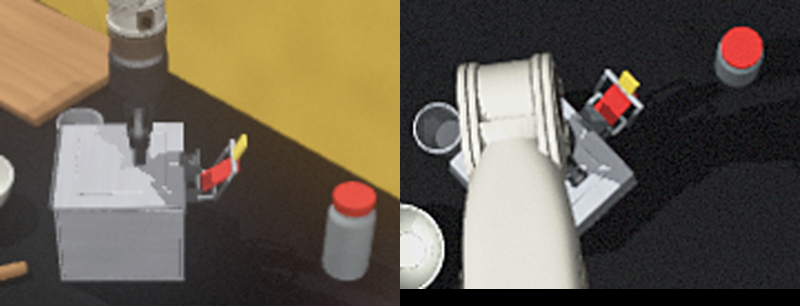

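>>> send_rows --targets '[[[0,0,-2,0,0,0],[0,0,-2,0,0,0],[0,0,0,0,0,0],[0,0,0,0,0,0]]]'

```text
clock: 3.87
tcp_pos: [616.5, 100.9, 133.1]
orientation: [3.141, 0.001, 2.353]
wrist_force: [1.2, 0.0, 2.0]
finger_gap: -0.1
```

>>> send_rows --targets '[[[0,0,-2,0,0,0],[0,0,0,0,0,0],[0,0,0,0,0,0]]]'

```text
clock: 4.12
tcp_pos: [616.6, 100.9, 133.0]
orientation: [3.14, 0.001, 2.353]
wrist_force: [-2.0, -1.2, 9.5]
finger_gap: -0.3
```

>>> send_rows --targets '[[[0,0,-2,0,0,0],[0,0,0,0,0,0],[0,0,0,0,0,0]]]'

```text
clock: 4.37
tcp_pos: [616.6, 100.9, 132.9]
orientation: [3.139, 0.002, 2.353]
wrist_force: [-5.6, -0.3, 17.6]
finger_gap: 0.4
```

>>> send_rows --targets '[[[0,0,30,0,0,0],[0,0,30,0,0,0],[0,0,10,0,0,0],[18,-18,0,0,0,0],[18,-18,0,0,0,0],[18,-18,0,0,0,0],[18,-18,0,0,0,0],[18,-18,0,0,0,0],[17,-19,0,0,0,0],[0,0,0,0,0,0],[0,0,0,0,0,0]]]'

```text
clock: 5.28
tcp_pos: [723.2, -9.4, 196.6]
orientation: [-3.14, -0.002, 2.351]
wrist_force: [0.2, 0.2, 0.2]
finger_gap: -0.2
```

```bash
python3 -c "
from h import *
look('2')"
```

```text
(no output)
```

View pics/s2.png

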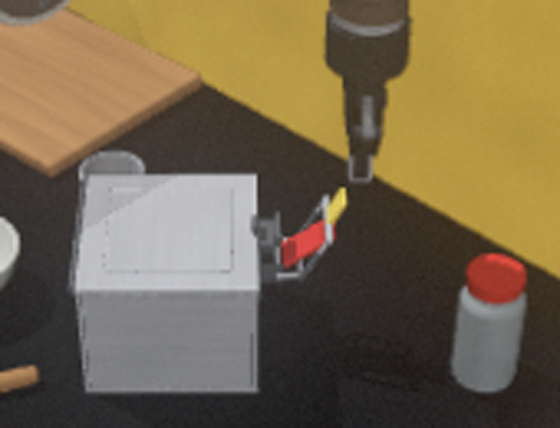

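>>> send_rows --targets '[[[4,-4,-4,0,0,0],[0,0,-10,0,0,0],[0,0,-10,0,0,0],[0,0,-10,0,0,0],[0,0,0,0,0,0],[0,0,0,0,0,0]]]'

```text
clock: 5.88
tcp_pos: [726.2, -11.7, 163.6]
orientation: [-3.14, -0.002, 2.354]
wrist_force: [-0.4, -0.5, -1.1]
finger_gap: 0.1
```

>>> send_rows --targets '[[[-3.5,3.6,-0.5,0,0,0],[-3.5,3.6,-0.5,0,0,0],[-3.5,3.6,-0.5,0,0,0],[-3.5,3.6,-0.5,0,0,0],[-3.5,3.6,-0.5,0,0,0],[-3.5,3.6,-0.5,0,0,0],[-3.5,3.6,-0.5,0,0,0],[-3.5,3.6,-0.5,0,0,0],[-3.5,3.6,-0.5,0,0,0],[-3.5,3.6,-0.5,0,0,0],[-3.5,3.6,-0.5,0,0,0],[0,0,0,0,0,0]]]'

```text
clock: 6.88
tcp_pos: [687.9, 28.4, 159.3]
orientation: [-3.141, -0.001, 2.354]
wrist_force: [-0.7, 0.1, -0.2]
finger_gap: 0.1
```

```bash
python3 -c "
from h import *
look('3')"
```

```text
(no output)
```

View pics/s3.png

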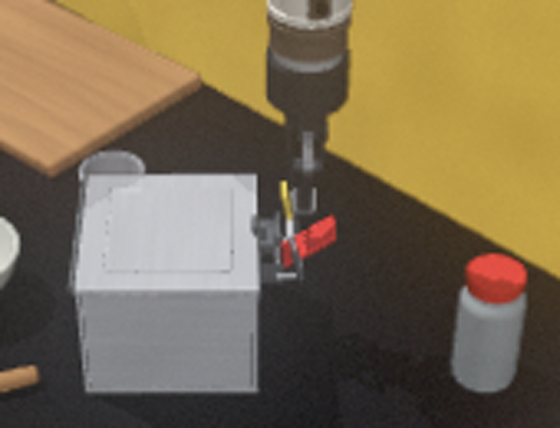

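>>> send_rows --targets '[[[-3.5,3.5,-1,0,0,0],[-3.5,3.5,-1,0,0,0],[-3.5,3.5,-1,0,0,0],[-3.5,3.5,-1,0,0,0],[-3.5,3.5,-1,0,0,0],[-3.5,3.5,0,0,0,0],[0,0,0,0,0,0],[0,0,0,0,0,0],[10,-10,5,0,0,0],[10,-10,5,0,0,0],[10,-10,5,0,0,0],[10,-10,5,0,0,0],[0,0,0,0,0,0],[0,0,0,0,0,0]]]'

```text
clock: 8.15
tcp_pos: [708.1, 7.8, 174.2]
orientation: [3.141, 0.0, 2.352]
wrist_force: [0.8, -0.7, 0.4]
finger_gap: -0.3
```

```bash
python3 -c "
from h import *
look('4')"
```

```text
(no output)
```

View pics/s4.png

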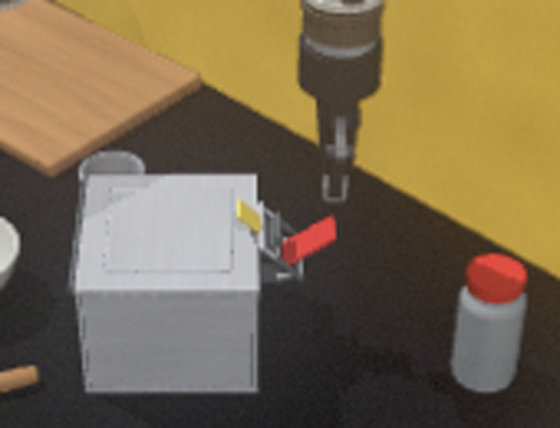

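View pics/t4.png

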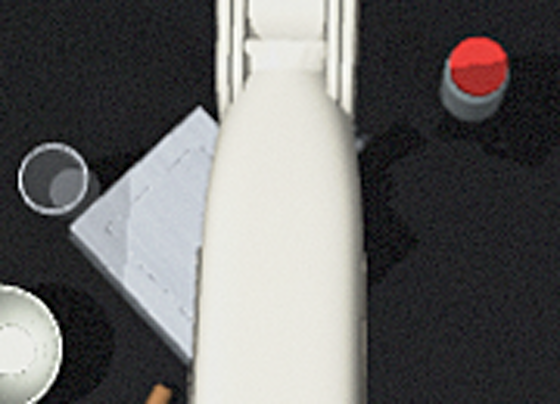

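```bash
cat >> h.py <<'E'
def loc(W):
    q=W-np.array([656.6,59.6,0]);return np.stack([q@[.703,-.711,0],q@[-.711,-.703,0],q[...,2]],-1)
def cols(tag,n="side"):
    z=np.load(f"pics/{n}{tag}.npz");p,d=z["p"],z["d"];W=loc(cloud(n,d))
    hsv=cv2.cvtColor(p,cv2.COLOR_RGB2HSV).astype(int)
    box=(abs(W[...,1])<40)&(W[...,0]>-60)&(W[...,0]<110)&(W[...,2]>10)&(W[...,2]<200)
    red=box&((hsv[...,0]<8)|(hsv[...,0]>172))&(hsv[...,1]>140)&(hsv[...,2]>70)
    yel=box&(hsv[...,0]>20)&(hsv[...,0]<35)&(hsv[...,1]>110)&(hsv[...,2]>110)
    for nm,m in(("red",red),("yel",yel)):
        if m.sum(): q=W[m];print(n,nm,m.sum(),np.median(q,0).round(1),np.percentile(q,8,axis=0).round(0),np.percentile(q,92,axis=0).round(0))
E
python3 -c "
from h import *
cols('2');cols('4')"
```

```text
side red 98 [ 46.2   2.9 118.5] [ 30. -16. 106.] [ 62.  16. 129.]
side yel 36 [ 76.6   4.2 167.2] [ 71. -12. 156.] [ 82.  11. 177.]
side red 127 [ 52.3   0.3 122.7] [ 31. -17. 108.] [ 72.  16. 136.]
side yel 37 [ -8.2   5.  153.4] [-18.  -7. 142.] [  1.  10. 162.]
```

>>> send_rows --targets '[[[0.4,-0.4,-8.5,0,0,0],[0.4,-0.4,-8.5,0,0,0],[0.4,-0.4,-8.5,0,0,0],[0.4,-0.4,-8.5,0,0,0],[0.6,-0.6,-6,0,0,0],[0.6,-0.6,-6,0,0,0],[0.6,-0.6,-6,0,0,0],[0,0,0,0,0,0]]]'

```text
clock: 8.92
tcp_pos: [710.6, 4.9, 120.7]
orientation: [-3.14, -0.002, 2.352]
wrist_force: [0.6, 0.7, 0.7]
finger_gap: 0.1
```

```bash
python3 -c "
from h import *
look('5');cols('5')"
```

```text
side red 115 [ 52.5   3.2 110.4] [ 31. -15. 103.] [ 75.  15. 118.]
side yel 31 [ -1.9   3.8 151.5] [-11.  -7. 142.] [  4.  11. 162.]
```

View pics/s5.png

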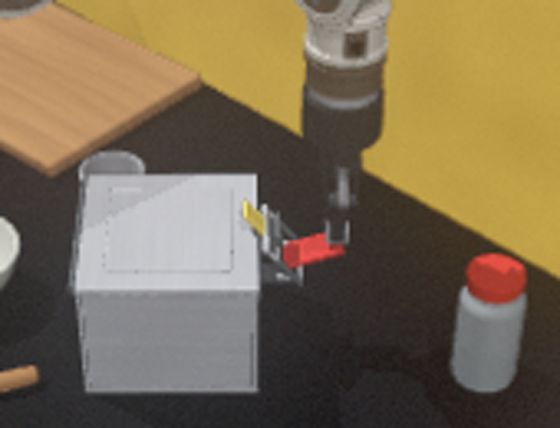

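>>> send_rows --targets '[[[0.7,-0.7,-5.7,0,0,0],[0.7,-0.7,-5.7,0,0,0],[0.5,-0.5,-5.7,0,0,0],[0.3,-0.3,-5.7,0,0,0],[-0.3,0.3,-5.6,0.85,0.85,0],[-0.3,0.3,-5.6,0.85,0.85,0],[-0.3,0.3,-5.6,0.85,0.85,0],[0,0,0,0,0,0],[0,0,0,0,0,0]]]'

```text
clock: 9.77
tcp_pos: [712.8, 3.9, 82.6]
orientation: [3.141, -0.064, 2.353]
wrist_force: [1.4, -0.9, 6.1]
finger_gap: 0.2
```

```bash
python3 -c "
from h import *
look('6');cols('6')"
```

```text
side red 112 [50.8  3.9 90.2] [ 31. -15.  83.] [76. 16. 96.]
side yel 29 [  7.5   6.2 156.1] [  1.  -9. 144.] [ 11.  11. 165.]
```

View pics/s6.png

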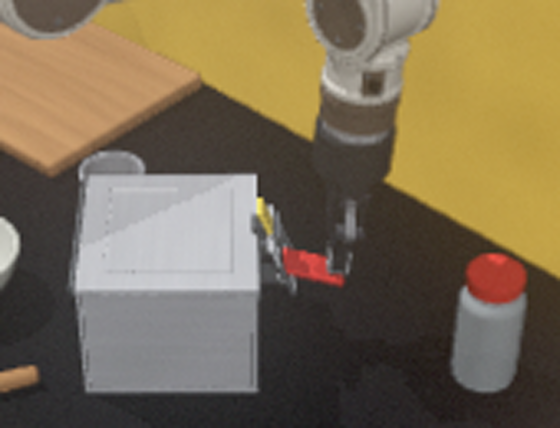

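>>> send_rows --targets '[[[-0.5,0.5,-4.9,0.7,0.7,0],[-0.7,0.7,-4.9,0.7,0.7,0],[-0.9,0.9,-4.9,0.7,0.7,0],[-1.5,1.5,-4.8,0.7,0.7,0],[-1.6,1.6,-4.8,0,0,0],[0,0,0,0,0,0]]]'

```text
clock: 10.37
tcp_pos: [706.7, 9.4, 57.0]
orientation: [-3.141, -0.135, 2.353]
wrist_force: [1.1, 0.0, 1.4]
finger_gap: 0.0
```

```bash
python3 -c "
from h import *
look('7');cols('7')"
```

```text
side red 88 [43.9  3.6 76.6] [ 28. -16.  61.] [60. 16. 93.]
side yel 24 [ 10.6   8.7 158.9] [  5. -11. 145.] [ 14.  12. 165.]
```

View pics/s7.png

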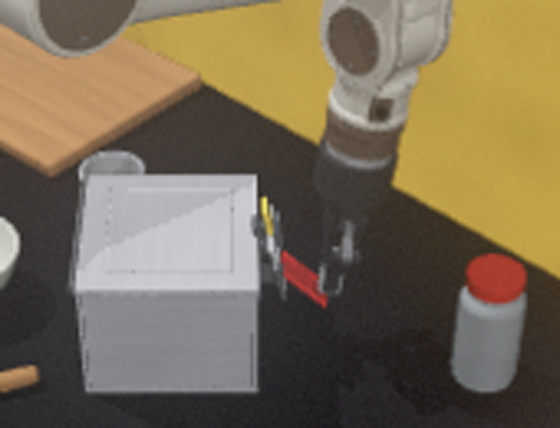

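>>> send_rows --targets '[[[-1.7,1.8,-3.8,0,0,0],[-1.8,1.8,-3.8,0,0,0],[-2.2,2.2,-3,0,0,0],[-2.2,2.2,-2.5,0,0,0],[0,0,0,0,0,0],[0,0,0,0,0,0]]]'

```text
clock: 10.97
tcp_pos: [698.3, 17.4, 44.4]
orientation: [-3.14, -0.134, 2.353]
wrist_force: [0.1, 0.9, -0.3]
finger_gap: 0.0
```

```bash
python3 -c "
from h import *
look('8');cols('8')"
```

```text
side red 11 [21.1 15.7 58. ] [21. 12. 35.] [22. 19. 77.]
side yel 22 [ 13.9   7.2 162.7] [ 14.  -7. 146.] [ 17.  10. 167.]
```

View pics/s8.png

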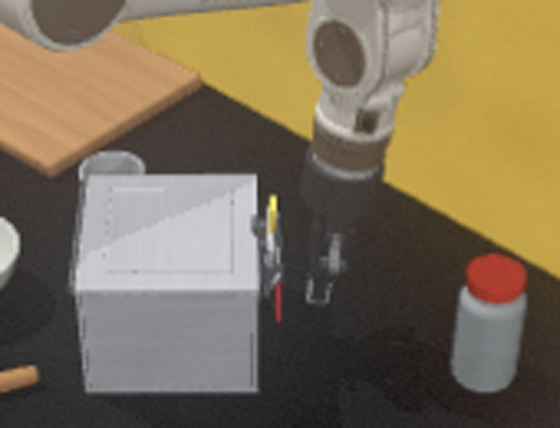

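>>> send_rows --targets '[[[4,-4,2,0,0,0],[4,-4,5,0,0,0],[4,-4,15,0,0,0],[0,0,25,-1,-1,0],[0,0,30,-1,-1,0],[0,0,35,-1,-1,0],[0,0,35,-1,-1,0],[0,0,35,-1,-1,0],[0,0,35,0,0,0],[-20,20,20,0,0,0],[-25,25,0,0,0,0],[-25,25,0,0,0,0],[-25,25,0,0,0,0],[-25,25,0,0,0,0],[-25,25,0,0,0,0],[-25,25,0,0,0,0],[-25,25,0,0,0,0],[-25,25,0,0,0,0],[-25,25,0,0,0,0],[0,0,0,0,0,0]]]'

```text
clock: 12.73
tcp_pos: [462.7, 253.5, 283.5]
orientation: [3.14, -0.011, 2.359]
wrist_force: [-0.3, -0.9, 0.2]
finger_gap: -0.2
```

>>> send_rows --targets '[[[-25,20,0,0,0,0],[-25,20,0,0,0,0],[-25,20,0,0,0,0],[-25,20,0,0,0,0],[-25,20,0,0,0,0],[-25,20,0,0,0,0],[0,0,0,0,0,0],[0,0,0,0,0,0]]]'

```text
clock: 13.4
tcp_pos: [315.9, 370.8, 282.9]
orientation: [3.141, -0.008, 2.356]
wrist_force: [0.3, -0.8, 0.3]
finger_gap: -0.3
```

```bash
python3 -c "
from h import *
look('9');cols('9');cols('9','top')
z=np.load('pics/top9.npz');cv2.imwrite('pics/topfull9.png',z['p'][...,::-1])
z0=np.load('pics/top0.npz');print(ctrl.get_state()['wrist_force'])
W=loc(cloud('top',z['d']));m=(W[...,0]>-160)&(W[...,0]<-25)&(abs(W[...,1])<80)&(W[...,2]>80);print(np.nanpercentile(W[m][:,2],[5,50,95]))
f=W[m];print(np.linalg.lstsq(np.c_[f[:,:2],np.ones(len(f))],f[:,2],rcond=None)[0])
"
```

```text
side red 10 [21.1 16.8 55.8] [21. 15. 41.] [21. 20. 70.]
side yel 22 [ 14.    8.4 162.1] [ 14. -10. 145.] [ 17.  13. 168.]
top yel 28 [1.470e+01 1.000e-01 1.585e+02] [ 12.  -9. 136.] [ 19.   9. 165.]
[ 0.21243577  0.80789442 -0.6576943 ]
[127.12243754 132.47923261 137.60556962]
[2.88536456e-03 1.74243283e-03 1.32709655e+02]
```

View pics/l9.png

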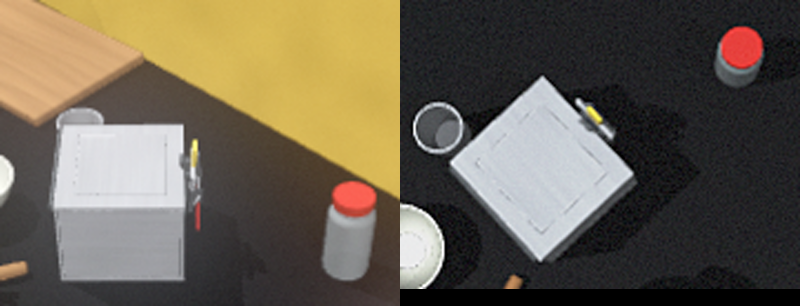

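View pics/topfull9.png

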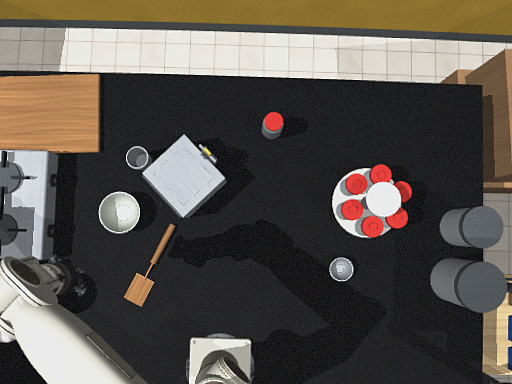

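```bash
python3 -c "
from workcell import ctrl
print(ctrl.job_done())"
```

```text
the job is handed in; nothing more can be done
None
```

The masala dabba is closed and latched. I did it in the order asked: lid pushed down, bail swung by its tab over the lip, then the red lever pressed until it snapped. I handed the job in at about 13.5 s.

**Last checks** (arm withdrawn, touching nothing):
- **Lid:** flat. Its fitted slope is about 0.003 and its top is at about 133 mm.
- **Lever:** hanging straight down along the box front, about 21 mm outside the wall.
- **Bail:** the tab stands upright at about 14 mm out, where it should be with the crossbar behind the lip. The crossbar is too small to see clearly, so this is worked out from the tab's position.
- **Everything else:** the carousel, its jars and the other items look unmoved compared with the first picture.

The highest wrist force in the readings I took was about 18 N, from pressing the lid shut. No check failed. The side camera's depth read the tab about 5 mm higher than the geometry predicts, both before and after hooking, so I treated that as camera bias.

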